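# Consolidate brass fittings into one tray and stack the empties

## Task

Fill the blue tray: move the brass fittings out of the two part-filled orange trays into its free pockets, one standing upright in each pocket, and leave the blue tray flat on the bench. Stack the two emptied orange trays squarely, nested, on the empty orange tray that lies on the plywood board. Leave the other things on the bench where they are.

Things in the scene. Friction and masses are not known exactly. Their poses are not given: they have to be found in the camera images.
- blue_tray: Long blue tray to be filled. Holds fit_1 and fit_2 at the start, on the bench. 193 x 56 mm outside (x by y), 33 mm high, 0.12 kg. Four pockets in a row centred at x = -70.5, -23.5, 23.5, 70.5 mm, y = 0, each 44 x 48 mm (x by y), floor at z = 8 mm; outer walls 4 mm thick, dividers 3 mm thick and up to z = 26 mm. Origin: centre of underside, z up.
- tray_a: An orange tray on the bench, holding one fitting (fit_3) at the start. Same size and frame as blue_tray.
- tray_b: The other part-filled orange tray on the bench, holding one fitting (fit_4) at the start. Same size and frame as blue_tray.
- base_tray: The orange tray that is already empty and lies on the plywood board, underside 12 mm above the bench. Same size and frame as blue_tray. All trays have a foot below, 177 x 40 mm and 5 mm high, that drops inside the rim of the tray beneath with 4 mm of play all round: stacked trays rise 28 mm each. A half turn makes no difference.
- stack_board: Fixed plywood board, 210 x 66 x 12 mm (long along its x), where empty trays are stacked. Origin: centre of its underside, on the bench.
- fit_1: Brass pipe fitting standing upright, 70 mm tall: round foot 36 mm across, chamfered below; hexagon 37 mm across corners from z = 22 to 36 mm; round neck 26 mm across from z = 36 to 70 mm (grip here). 0.1 to 0.21 kg. Origin: centre of its underside, z up its axis. Stands in a pocket of blue_tray at the start (which pocket varies).
- fit_2: Brass fitting, same as fit_1. Stands in a pocket of blue_tray at the start (which pocket varies).
- fit_3: Brass fitting, same as fit_1. Stands in a pocket of tray_a at the start (which pocket varies).
- fit_4: Brass fitting, same as fit_1. Stands in a pocket of tray_b at the start (which pocket varies).
- paste_bottle: Bystander: upright yellow bottle, 44 mm across, 105 mm tall, loose. Origin: centre of its underside.
- hex_key: Bystander: loose steel L-shaped hex key lying flat, 150 mm long along its x, 30 mm wide along y, 10 mm thick. Origin: on the bench under its middle.
- t_bar: Bystander: loose steel bar lying along its x, 150 mm long, with a block 30 x 22 x 14 mm near its +x end. Origin: on the bench under its middle.
- tape_tin: Bystander: loose flat round green tin, 96 mm across, 24 mm high. Origin: centre of its underside.
- impeller: Bystander: loose aluminium pump impeller lying flat, 140 mm across, hub 35 mm high. Origin: centre of its underside.
- pipe_union: Bystander: loose steel pipe union standing upright, 72 mm across at the foot, 110 mm tall. Origin: centre of its underside.
There are look-alikes about, which are no part of the job. Leave any green or grey look-alike of the fit_3 alone. What is shaped like the fit_4 but grey is not meant.

How it is judged:
At the end, for the whole second after the job is handed in: Blue tray flat on the bench, a fitting upright (0.1 rad) on the floor of each pocket; both other orange trays nested level on the base tray, one above the other (12 mm, 0.12 rad); base tray on the board (within 30 mm along, 20 mm across); all at rest (x of fit_1 in the frame of blue_tray between -0.08 and 0.08 m and y of fit_1 in the frame of blue_tray between -0.011 and 0.011 m and z of fit_1 in the frame of blue_tray between 0.005 and 0.011 m and angle between each of fit_1, fit_2, fit_3, fit_4's own z axis and vertical below 0.1 rad and linear speed of each of fit_1, fit_2, fit_3, fit_4, tray_a, tray_b below 0.02 m/s and x of fit_2 in the frame of blue_tray between -0.08 and 0.08 m and y of fit_2 in the frame of blue_tray between -0.011 and 0.011 m and z of fit_2 in the frame of blue_tray between 0.005 and 0.011 m and x of fit_3 in the frame of blue_tray between -0.08 and 0.08 m and y of fit_3 in the frame of blue_tray between -0.011 and 0.011 m and z of fit_3 in the frame of blue_tray between 0.005 and 0.011 m and x of fit_4 in the frame of blue_tray between -0.08 and 0.08 m and y of fit_4 in the frame of blue_tray between -0.011 and 0.011 m and z of fit_4 in the frame of blue_tray between 0.005 and 0.011 m and height (world z) of blue_tray below 0.004 m and angle between each of blue_tray, tray_a, tray_b, base_tray's own z axis and vertical below 0.05 rad and x of tray_a in the frame of base_tray between -0.012 and 0.012 m and y of tray_a in the frame of base_tray between -0.012 and 0.012 m and z of tray_a in the frame of base_tray between 0.025 and 0.06 m and angle between the x axis of each of tray_a, tray_b and the x axis of base_tray, either way round below 0.12 rad and x of tray_b in the frame of base_tray between -0.012 and 0.012 m and y of tray_b in the frame of base_tray between -0.012 and 0.012 m and z of tray_b in the frame of base_tray between 0.025 and 0.06 m and x of base_tray in the frame of stack_board between -0.03 and 0.03 m and y of base_tray in the frame of stack_board between -0.02 and 0.02 m and z of base_tray in the frame of stack_board between 0.01 and 0.015 m); the robot touches nothing.
It fails at once if a loose bystander (bottle, hex key, T-headed bar, tin, impeller or pipe union) is shifted by more than 25 mm (distance of any of paste_bottle, hex_key, t_bar, tape_tin, impeller, pipe_union from where it was at the start of the episode above 0.025 m).
It fails at once if a loose bystander is tipped over (angle between any of paste_bottle, hex_key, t_bar, tape_tin, impeller, pipe_union's own z axis and vertical above 0.4 rad).
It also fails if it takes over 72 s, if anything falls off the work surface, if the arm or the gripper's body presses on something with over 40 N, if the wrist force passes 120 N, or if a joint passes its speed limit or range.

## Robot

A 6-joint arm with a two-finger parallel gripper is mounted at the origin on the work surface. World frame = base frame: x ahead of the robot, y to its left, z up, the work surface at z = 0. Lengths are in m, angles in rad, forces in N, time in s.
With the tool pointing down it reaches from about 0.25 to 0.775 m from the base axis. Payload 4 kg.
Tool frame: the origin (TCP) lies midway between the tips of the shut fingers; the grasp point (between the pads) lies 19 mm behind it (robot.hold_point_z is the distance from the TCP to the grasp point, in m); z points along the fingers, y is the line along which they close (so a half turn about z gives the same grasp; the last joint's range is limited). The gripper opens to 94 mm and grips with 3 to 60 N. Pads are 16 mm wide; open, the fingers measure 119 mm over their backs; the gripper's body (75 mm by 177 mm) begins 78 mm behind the grasp point.
Start: joints at [-1.285, 0.087, 1.371, -0, 1.684, -0.103], TCP at [0.208, -0.509, 0.206] pointing down, gripper open.
Joint ranges: [-3.1, 3.1], [-0.76, 2.03], [0.27, 2.55], [-1.08, 4.22], [0.17, 2.65], [-2.57, 2.57]. Speed limits (rad/s): [2.79, 2.79, 3.14, 3.14, 3.14, 3.14].

## Interface

Orientations are given as [roll, pitch, yaw] about the fixed x, y, z axes, in that order (R = Rz(yaw) Ry(pitch) Rx(roll)).
In Python, from bench import readout, imaging, robot gives the robot as it stands.
- The arm moves only by the tool carry_out, never from a script. Its argument "motion" is text: rows parted by semicolons, each of 7 numbers parted by spaces: the shift along the tool's x, y, z each as a share of 200 mm, from -1 to 1, then the turn, a rotation vector about the tool's x, y, z each as a share of 120 degrees, from -1 to 1, then the opening, from 0 (shut) to 1 (fully open). A call has 1 to 12 rows; each row shifts and turns the commanded pose from where the row before left it, along the tool's axes as they then stand; what a row does not reach is not made up. A row lasts 1/8 s, in which the tool goes at most 62.5 mm and 10.7 degrees, less where a joint would pass 70% of its speed; a pose out of reach is approached as far as the arm can. A call with a number of a shift or a turn outside -1 to 1 is refused whole. A call with a gripper value outside its range is refused whole. The fingers move at their own pace and stop on an object; the grip force is fixed at half the most. Time passes only in rows, so rows that do not move let the fingers close. It gives the time, the measured TCP pose, the force, the opening and the grip force at its end, in the units of the state.
- readout.get_obs(): the state, without advancing time (a new reading comes with each control period).
- imaging.snapshot(name): name is "side" or "top"; returns a dict with "pixels" (384x512x3 uint8, red, green, blue), "fx", "fy", "cx", "cy" (pixels), "R" (3x3) and "t" (3): a world point X has camera coordinates R X + t. Camera axes: x right, y down, z forward; pixel columns grow to the right and rows downward; lengths in m; the calibration is good to about 2 mm. A picture is of the moment at which its call begins. There is no depth.
- robot.close_job(): hands the job in; it is judged then, once.
The state is a dict: "time": time; "joint_positions": joint angles; "qvel": joint speeds; "joint_torque": joint torques, N m; "tool_pos": TCP position; "ee_rot": TCP orientation; "wrist_force": force on the tool from outside, world axes, zero at the start; "wrist_torque": the same for the moment, N m; "width": finger opening in m; "finger_force": force on a finger pad.
Only numpy, scipy, OpenCV 4.12 (cv2) and the standard library are available. Lean on these libraries where they do the work, as an engineer would, in place of code of your own. Each camera call takes 0.05 s, during which the arm holds its last target. There are 200 camera calls.

## Working session

There is one attempt and no reset: what is moved stays moved. The work goes in short steps, Python scripts to look and compute and a tool call to move; the robot and the scene stay as the last step left them, time stands still between calls to the robot, and variables do not carry over. Pictures are saved under pics/ and viewed, at most 10 in all, crops included, and the job is handed in when it is done.

Besides the shell and the picture viewer there is one more tool, called as a command line: name --argument value ..., lists and objects as JSON in quotes. carry_out: Moves the arm, as the interface text tells. Its arguments: {"type":"object","properties":{"motion":{"type":"string"}},"required":["motion"]}

```bash
ls; mkdir -p pics; python3 - <<'E'
from bench import readout, imaging, robot
import cv2,numpy as np,pickle
o=readout.get_obs();print(o)
for n in("top","side"):
    s=imaging.snapshot(n);pickle.dump(s,open(n+'.pkl','wb'))
    print(n,{k:s[k] for k in s if k!='pixels'})
    cv2.imwrite(f'pics/{n}0.png',cv2.resize(s['pixels'][:,:,::-1],(800,600),interpolation=cv2.INTER_CUBIC))
E
```

```text
pics
{'time': 0.0, 'joint_positions': array([-1.28511540e+00,  8.79174889e-02,  1.37221088e+00, -4.27849569e-05,
        1.68360579e+00, -1.03104418e-01]), 'qvel': array([-0.00020284, -0.00123776, -0.00105269, -0.00068228, -0.00087824,
       -0.00057386]), 'joint_torque': array([ 1.14305443e-03, -3.40178812e+01, -3.02424932e+01,  7.19735515e-02,
        3.30909749e-02, -1.85099939e-04]), 'tool_pos': array([ 0.20831183, -0.5084398 ,  0.20434669]), 'ee_rot': array([-3.13945814e+00, -1.78110662e-04,  3.88780389e-01]), 'wrist_force': array([ 0.30982068, -0.27648884, -0.67437301]), 'wrist_torque': array([-0.00929939,  0.03289656,  0.02838736]), 'finger_force': 0.0, 'width': 0.09391652023096544}
top {'fx': 376.21747174927856, 'fy': 376.21747174927856, 'cx': 251.84723468198396, 'cy': 192.18300100990436, 'R': array([[-7.89889198e-03, -9.99968574e-01,  6.76856908e-04],
       [-9.76885706e-01,  7.57195694e-03, -2.13628144e-01],
       [ 2.13616305e-01, -2.34863747e-03, -9.76914816e-01]]), 't': array([0.04876215, 0.63786222, 1.06155633])}
side {'fx': 365.26172236351056, 'fy': 365.26172236351056, 'cx': 258.7478893580076, 'cy': 197.06578835153542, 'R': array([[ 0.74955999, -0.66188177,  0.00850545],
       [-0.48608676, -0.55910877, -0.67165248],
       [ 0.44931   ,  0.49930944, -0.74081753]]), 't': array([-0.44691146,  0.3787247 ,  0.63418383])}
```

View pics/top0.png

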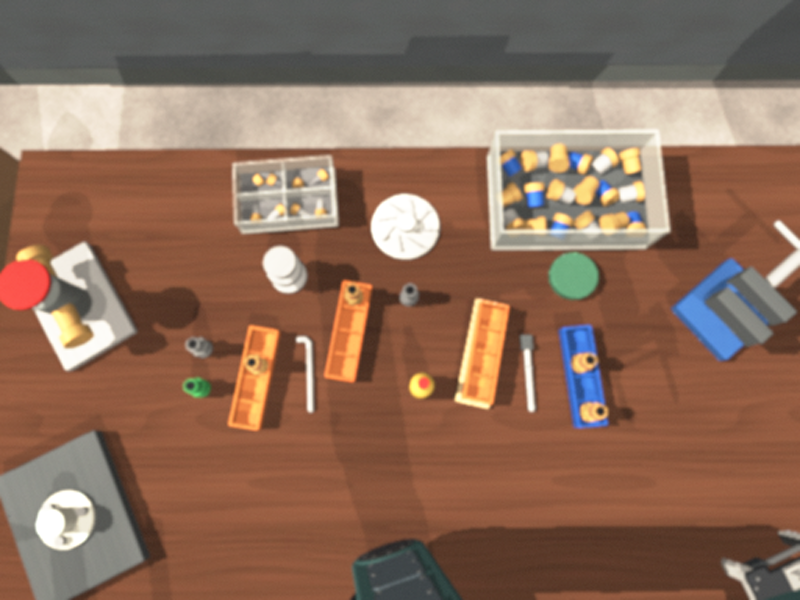

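View pics/side0.png

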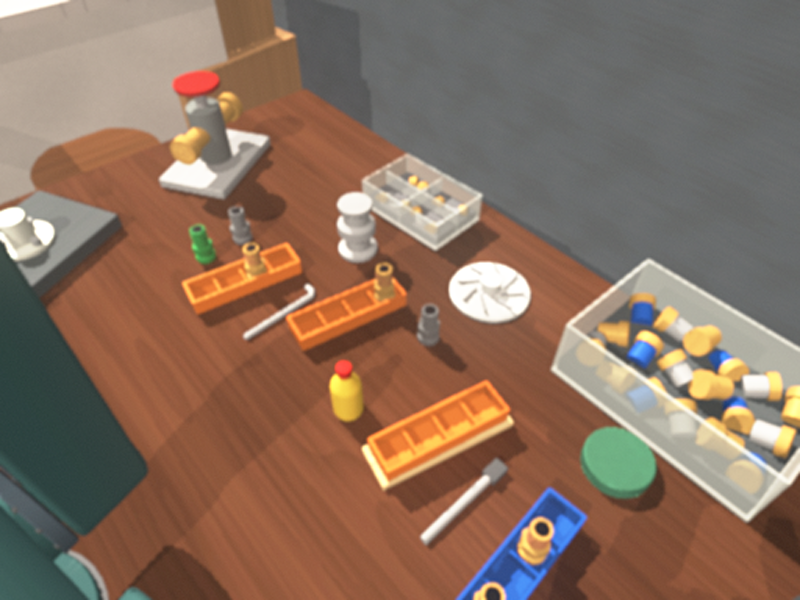

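Candidates (800x600 top): brass at (256,362) and (353,292), each in an orange tray, are the ones to move. Brass at (585,362) and (594,411) already stand in the blue tray. Grey at (199,346) and (408,294) and green at (197,387) are look-alikes. The base tray on plywood is at (484,353). Next is a close crop and a silhouette fit of the trays.

```bash
cat > h.py <<'E'
import numpy as np,cv2,pickle
from scipy.optimize import minimize,least_squares
def proj(s,X):
    c=np.atleast_2d(X)@s['R'].T+s['t'];return np.c_[s['fx']*c[:,0]/c[:,2]+s['cx'],s['fy']*c[:,1]/c[:,2]+s['cy']]
def box(p,hx=.0965,hy=.028,z0=0.,z1=.033):
    x,y,z,a=p;c,s=np.cos(a),np.sin(a)
    return np.array([[x+c*u-s*v,y+s*u+c*v,z+w] for w in(z0,z1) for u,v in((-hx,-hy),(hx,-hy),(hx,hy),(-hx,hy))])
def mask(s,col):
    h=cv2.cvtColor(s['pixels'],cv2.COLOR_RGB2HSV);H,S,V=cv2.split(h)
    m=((H>=4)&(H<=16)&(S>195)&(V>120)) if col=='o' else ((H>100)&(H<125)&(S>150)&(V>60))
    return m.astype(np.uint8)
def fit(views,col,p0,free_z=True):
    ms=[]
    for s in views:
        q=proj(s,box([p0[0],p0[1],p0[2],p0[3]],.115,.045,0,.04)).astype(np.float32)
        roi=np.zeros(s['pixels'].shape[:2],np.uint8);cv2.fillConvexPoly(roi,cv2.convexHull(q.astype(np.int32)),1)
        m=cv2.morphologyEx(mask(s,col)*roi,cv2.MORPH_OPEN,np.ones((2,2)))
        pts=cv2.findNonZero(m);f=np.zeros_like(m);cv2.fillConvexPoly(f,cv2.convexHull(pts),1);ms.append(cv2.resize(f,None,fx=4,fy=4,interpolation=cv2.INTER_LINEAR))
    def cost(p):
        t=0
        for s,m in zip(views,ms):
            q=(proj(s,box(p))+.5)*4-.5
            r=np.zeros_like(m);cv2.fillConvexPoly(r,cv2.convexHull(np.round(q*16).astype(np.int32)),1,shift=4)
            t+=(r^m).sum()/max(1,m.sum())
        return t
    p0=np.array(p0,float);sim=np.vstack([p0]+[p0+d for d in np.diag([.01,.01,.008,.08])])
    r=minimize(cost,p0,method='Nelder-Mead',options=dict(initial_simplex=sim,xatol=1e-4,fatol=1e-4,maxiter=500))
    return r.x,r.fun
def tri(ss,uv):
    A=[];b=[]
    for s,(u,v) in zip(ss,uv):
        for k,(f,c,w) in enumerate(((s['fx'],s['cx'],u),(s['fy'],s['cy'],v))):
            a=(w-c)/f;A.append(a*s['R'][2]-s['R'][k]);b.append(s['t'][k]-a*s['t'][2])
    X,r,_,_=np.linalg.lstsq(np.array(A),np.array(b),rcond=None);return X,r
def plane(s,u,v,z):
    d=s['R'].T@np.array([(u-s['cx'])/s['fx'],(v-s['cy'])/s['fy'],1]);o=-s['R'].T@s['t'];return o+d*(z-o[2])/d[2]
E
python3 - <<'E'
from h import *
T,S=[pickle.load(open(n+'.pkl','rb')) for n in('top','side')]
k=512/800
for n,col,a,b in(('L','o',(263,327),(246,428)),('M','o',(358,281),(341,381)),('base','o',(493,301),(474,405)),('blue','b',(577,327),(591,425))):
    A=plane(T,a[0]*k,a[1]*k,.033);B=plane(T,b[0]*k,b[1]*k,.033);d=A-B
    p0=[*((A+B)/2)[:2],.012 if n=='base' else 0,np.arctan2(d[1],d[0])]
    for V in([T,S] if n!='blue' else [T],):
        p,f=fit(V,col,p0);print(n,np.round(p0,4),np.round(p,4),round(f,3))
im=T['pixels'][175:280,115:400,::-1];im=cv2.resize(im,None,fx=2.8,fy=2.8,interpolation=cv2.INTER_CUBIC)
i2=S['pixels'][145:230,105:285,::-1];i2=cv2.resize(i2,None,fx=3.4,fy=3.4,interpolation=cv2.INTER_CUBIC)
c=np.zeros((600,800,3),np.uint8);c[:im.shape[0],:im.shape[1]]=im;y=im.shape[0];h=min(i2.shape[0],600-y);c[y:y+h,:i2.shape[1]]=i2[:h]
cv2.imwrite('pics/c1.png',c);print(im.shape)
E
```

```text
Traceback (most recent call last):
  File "h.py", line 18, in fit
    pts=cv2.findNonZero(m);f=np.zeros_like(m);cv2.fillConvexPoly(f,cv2.convexHull(pts),1);ms.append(cv2.resize(f,None,fx=4,fy=4,interpolation=cv2.INTER_LINEAR))
                                                                   ~~~~~~~~~~~~~~^^^^^
cv2.error: OpenCV(4.12.0) /io/opencv/modules/imgproc/src/convhull.cpp:143: error: (-215:Assertion failed) total >= 0 && (depth == CV_32F || depth == CV_32S) in function 'convexHull'
```

```bash
python3 - <<'E'
from h import *
T,S=[pickle.load(open(n+'.pkl','rb')) for n in('top','side')]
k=.64
for s,pts in((T,[(254,400),(246,426),(275,345),(348,345),(480,340),(585,340),(256,362),(300,450),(470,403)]),(S,[(225,295),(220,275),(300,325),(360,318),(440,430),(350,265),(550,510)])):
    h=cv2.cvtColor(s['pixels'],cv2.COLOR_RGB2HSV)
    for u,v in pts: print((u,v),h[int(v*k),int(u*k)])
im=T['pixels'][175:280,115:400,::-1];im=cv2.resize(im,None,fx=2.8,fy=2.8,interpolation=cv2.INTER_CUBIC)
i2=S['pixels'][145:230,105:285,::-1];i2=cv2.resize(i2,None,fx=3.4,fy=3.4,interpolation=cv2.INTER_CUBIC)
c=np.zeros((600,800,3),np.uint8);c[:im.shape[0],:im.shape[1]]=im;y=im.shape[0];h=min(i2.shape[0],600-y);c[y:y+h,:i2.shape[1]]=i2[:h]
cv2.imwrite('pics/c1.png',c);print(im.shape,i2.shape)
E
```

```text
(254, 400) [ 14 170 252]
(246, 426) [ 14 171 249]
(275, 345) [ 12 182 239]
(348, 345) [ 13 170 254]
(480, 340) [ 11 178 243]
(585, 340) [108 177 235]
(256, 362) [ 16 135 177]
(300, 450) [ 10 145 148]
(470, 403) [ 28  59 255]
(225, 295) [ 11 198 214]
(220, 275) [ 11 198 209]
(300, 325) [ 11 197 206]
(360, 318) [ 11 198 192]
(440, 430) [ 13 191 252]
(350, 265) [ 10 144 143]
(550, 510) [111 160 140]
(294, 798, 3) (289, 612, 3)
```

View pics/c1.png

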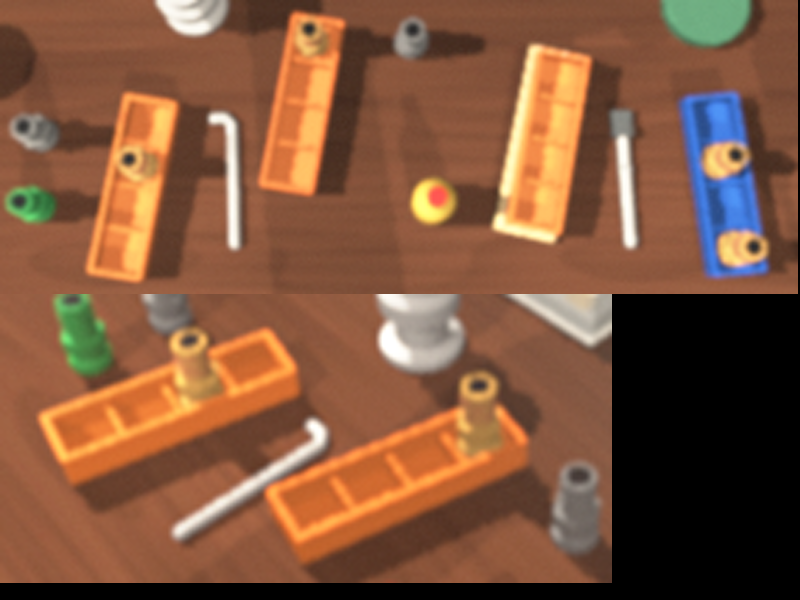

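The crop confirms the choice. Brass neck tops are at (129,160) and (312,32) in the top part, (190,341) and (479,382) in the side part. The greens and greys are clearly different and outside the trays. The blue tray's free pockets are the far one and the third.

```bash
sed -i "s/(H>=4)&(H<=16)&(S>195)&(V>120)/(H>=8)\&(H<=16)\&(S>160)\&(V>165)/; s/(H>100)&(H<125)&(S>150)&(V>60)/(H>100)\&(H<125)\&(S>130)\&(V>90)/" h.py
python3 - <<'E'
from h import *
T,S=[pickle.load(open(n+'.pkl','rb')) for n in('top','side')]
k=512/800; P={}
for n,col,a,b in(('L','o',(263,327),(246,428)),('M','o',(358,281),(341,381)),('base','o',(493,301),(474,405)),('blue','b',(577,327),(591,425))):
    A=plane(T,a[0]*k,a[1]*k,.033);B=plane(T,b[0]*k,b[1]*k,.033);d=A-B
    p0=[*((A+B)/2)[:2],.012 if n=='base' else 0,np.arctan2(d[1],d[0])]
    p,f=fit([T,S] if n!='blue' else [T],col,p0);P[n]=p;print(n,np.round(p0,4),np.round(p,4),round(f,3))
pickle.dump(P,open('P.pkl','wb'))
t=lambda U,V:((U+.5)/2.8-.5+115,(V+.5)/2.8-.5+175)
s=lambda U,V:((U+.5)/3.4-.5+105,(V-294+.5)/3.4-.5+145)
for n,a,b in(('L',(129,160),(190,341)),('M',(312,32),(479,382))):
    X,r=tri([T,S],[t(*a),s(*b)]);p=P[n];d=X[:2]-p[:2];c,q=np.cos(p[3]),np.sin(p[3])
    print(n,np.round(X,4),r,'in tray',np.round([c*d[0]+q*d[1],-q*d[0]+c*d[1]],4))
p=P['blue']
for a in((735,155),(755,247)):
    X=plane(T,*t(*a),.07);d=X[:2]-p[:2];c,q=np.cos(p[3]),np.sin(p[3]);print('blue',np.round([c*d[0]+q*d[1],-q*d[0]+c*d[1]],4))
# others
for n,a in(('bottle',(434,198)),('hexA',(213,118)),('hexB',(234,245)),('greyR',(412,45)),('tbar1',(621,115)),('tbar2',(629,245)),('tin',(706,5))): print(n,np.round(plane(T,*t(*a),.01),3))
c=[]
for I,x,y,w,h,f in((T,135,170,255,110,3),(S,105,145,230,120,2.2)):
    im=cv2.resize(I['pixels'][y:y+h,x:x+w,::-1],None,fx=f,fy=f,interpolation=cv2.INTER_CUBIC)
    for n,p in P.items():
        q=(proj(I,box(p))-[x,y]+.5)*f-.5
        for k in(0,4):cv2.polylines(im,[q[k:k+4].astype(int)],True,(0,255,0) if k else (255,255,0),1)
    c.append(cv2.copyMakeBorder(im,0,0,0,800-im.shape[1],0))
cv2.imwrite('pics/c2.png',np.vstack(c)[:600])
E
```

```text
L [ 0.4974  0.3129  0.     -0.126 ] [ 0.4975  0.3146  0.0047 -0.1626] 0.118
M [ 0.5869  0.1303  0.     -0.1587] [ 0.5874  0.1305  0.0073 -0.176 ] 0.146
base [ 0.5416 -0.1312  0.012  -0.2194] [ 0.5406 -0.1375  0.0275 -0.2144] 0.106
blue [ 0.4952 -0.323   0.      0.0662] [ 0.4926 -0.3256  0.0072  0.0828] 0.055
L [0.5211 0.309  0.0805] [3.41587957e-06] in tray [ 0.0242 -0.0017]
M [0.6539 0.119  0.0905] [4.84329947e-06] in tray [0.0675 0.0003]
blue [ 0.0288 -0.0003]
blue [-0.067  -0.0055]
bottle [ 0.483 -0.01   0.01 ]
hexA [0.574 0.235 0.01 ]
hexB [0.434 0.208 0.01 ]
greyR [0.656 0.012 0.01 ]
tbar1 [ 0.574 -0.22   0.01 ]
tbar2 [ 0.431 -0.221  0.01 ]
tin [ 0.7   -0.324  0.01 ]
```

View pics/c2.png

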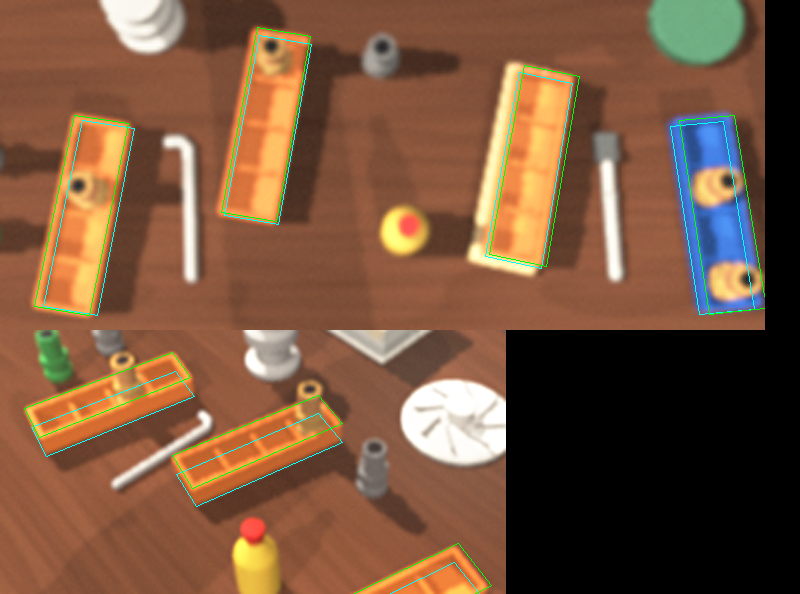

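```bash
python3 - <<'E'
import re
t=open('h.py').read()
t=t.replace("    p0=np.array(p0,float);sim=","    if not free_z:\n        z=p0[2];c3=cost;p0=np.array([p0[0],p0[1],p0[3]]);sim=np.vstack([p0]+[p0+d for d in np.diag([.01,.01,.08])])\n        r=minimize(lambda q:c3([q[0],q[1],z,q[2]]),p0,method='Nelder-Mead',options=dict(initial_simplex=sim,xatol=1e-4,fatol=1e-4,maxiter=500))\n        return np.array([r.x[0],r.x[1],z,r.x[2]]),r.fun\n    p0=np.array(p0,float);sim=")
open('h.py','w').write(t)
E
python3 - <<'E'
from h import *
T,S=[pickle.load(open(n+'.pkl','rb')) for n in('top','side')]
P=pickle.load(open('P.pkl','rb'))
for n in P:
    p0=P[n].copy();p0[2]=.012 if n=='base' else 0
    for nm,V in(('T',[T]),('S',[S]),('TS',[T,S])):
        if n=='blue' and nm!='T':continue
        p,f=fit(V,'b' if n=='blue' else 'o',p0,False);print(n,nm,np.round(p,4),round(f,3))
        if nm=='T':Q=p
    P[n]=Q
pickle.dump(P,open('P.pkl','wb'))
f=4;im=[]
for I,n,x,y,w,h in((T,'L',140,200,50,75),(T,'M',200,175,50,75),(T,'base',283,185,50,80),(T,'blue',352,200,50,75),(S,'L',112,150,90,55),(S,'M',178,170,90,60)):
    a=cv2.resize(I['pixels'][y:y+h,x:x+w,::-1],None,fx=f,fy=f,interpolation=cv2.INTER_CUBIC)
    for k in(0,4):cv2.polylines(a,[((proj(I,box(P[n]))-[x,y]+.5)*f-.5)[k:k+4].astype(int)],True,(0,255,0) if k else (255,255,0),1)
    im.append(a)
c=np.zeros((600,800,3),np.uint8)
X=0
for a in im[:4]: c[:a.shape[0],X:X+200]=a;X+=200
X=0
for a in im[4:]: c[330:330+a.shape[0],X:X+a.shape[1]]=a;X+=380
cv2.imwrite('pics/c3.png',c)
E
```

```text
L T [ 0.4952  0.3164  0.     -0.1585] 0.071
L S [ 0.5009  0.3188  0.     -0.1585] 0.058
L TS [ 0.4983  0.3171  0.     -0.1594] 0.154
M T [ 0.5859  0.1329  0.     -0.1922] 0.107
M S [ 0.5908  0.1357  0.     -0.1804] 0.046
M TS [ 0.5896  0.1345  0.     -0.1853] 0.181
base T [ 0.541  -0.1398  0.012  -0.2165] 0.054
base S [ 0.5478 -0.1315  0.012  -0.2129] 0.027
base TS [ 0.5439 -0.1376  0.012  -0.2227] 0.32
blue T [ 0.493  -0.328   0.      0.0815] 0.047
```

View pics/c3.png

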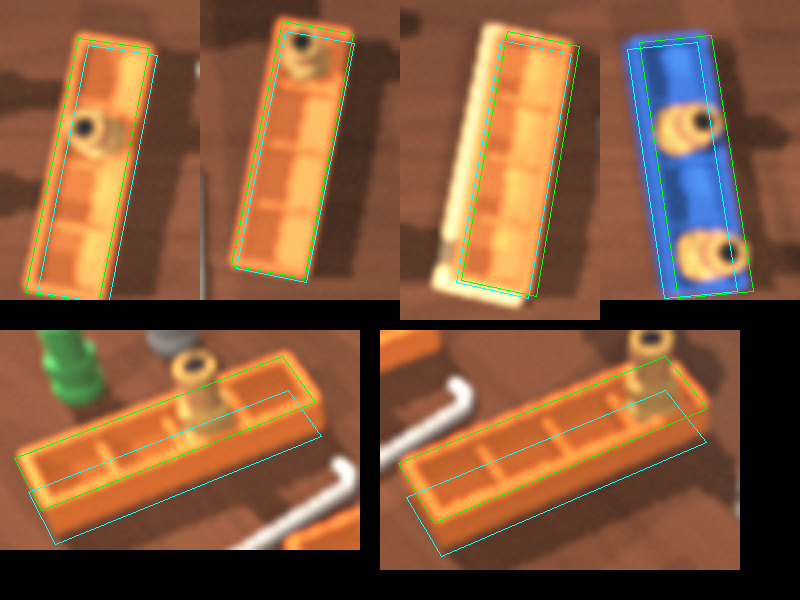

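```bash
cat >> h.py <<'E'
from scipy.ndimage import map_coordinates,gaussian_filter
def efit(views,col,p0,zf=False,it=8,R=4.):
    chs=[]
    for s in views:
        a=s['pixels'].astype(float);chs.append(gaussian_filter((a[:,:,0]-a[:,:,2])*(1 if col=='o' else -1),.6))
    p=np.array(p0,float);idx=[0,1,2,3] if zf else [0,1,3]
    off=np.arange(-R,R+.01,.1)
    for k in range(it):
        data=[]
        for s,c in zip(views,chs):
            q=proj(s,box(p));h=cv2.convexHull(np.arange(8)[:,None].astype(np.int32)*0+0) if 0 else cv2.convexHull(q.astype(np.float32),returnPoints=False).ravel()
            cen=q.mean(0)
            for a,b in zip(h,np.roll(h,-1)):
                L=np.linalg.norm(q[b]-q[a]);n=np.array([q[b][1]-q[a][1],q[a][0]-q[b][0]])/max(L,1e-6)
                if n@(q[a]-cen)<0:n=-n
                if L<3: continue
                for t in np.linspace(.06,.94,max(3,int(L))):
                    m=q[a]*(1-t)+q[b]*t;X=m+off[:,None]*n
                    g=-np.gradient(map_coordinates(c,[X[:,1],X[:,0]],order=1,mode='nearest'),.1)
                    g=gaussian_filter(g,3);j=g.argmax()
                    if g[j]>12 and 3<j<len(off)-4: data.append((s,a,b,t,n,X[j]))
        def res(v):
            pp=p.copy();pp[idx]=v;Q={id(s):proj(s,box(pp)) for s in views}
            return [n@(Q[id(s)][a]*(1-t)+Q[id(s)][b]*t-x) for s,a,b,t,n,x in data]
        r=least_squares(res,p[idx],loss='soft_l1',f_scale=.3,x_scale=[.01]*(len(idx)-1)+[.1]);p[idx]=r.x
        R=max(2.,R*.8);off=np.arange(-R,R+.01,.1)
    return p,np.median(np.abs(res(p[idx]))),len(data)
E
python3 - <<'E'
from h import *
T,S=[pickle.load(open(n+'.pkl','rb')) for n in('top','side')]
P=pickle.load(open('P.pkl','rb'))
for n in P:
    p0=P[n].copy()
    for nm,V,z in(('T',[T],0),('S',[S],0),('TS',[T,S],0),('TSz',[T,S],1)):
        if n=='blue' and nm!='T':continue
        p,f,m=efit(V,'b' if n=='blue' else 'o',p0,z);print(n,nm,np.round(p,4),round(f,3),m)
        if nm=='T':Q=p
    P[n]=Q
pickle.dump(P,open('P.pkl','wb'))
f=4;im=[]
for I,n,x,y,w,h in((T,'L',140,200,50,80),(T,'M',200,175,50,75),(T,'base',283,185,50,80),(T,'blue',352,200,50,78),(S,'L',112,150,90,55),(S,'M',178,170,90,60)):
    a=cv2.resize(I['pixels'][y:y+h,x:x+w,::-1],None,fx=f,fy=f,interpolation=cv2.INTER_CUBIC)
    for k in(0,4):cv2.polylines(a,[((proj(I,box(P[n]))-[x,y]+.5)*f-.5)[k:k+4].astype(int)],True,(0,255,0) if k else (255,255,0),1)
    im.append(a)
c=np.zeros((600,800,3),np.uint8)
X=0
for a in im[:4]: c[:a.shape[0],X:X+200]=a;X+=200
X=0
for a in im[4:]: c[330:330+a.shape[0],X:X+a.shape[1]]=a;X+=380
cv2.imwrite('pics/c4.png',c)
E
```

```text
L T [ 0.4953  0.3198  0.     -0.1644] 0.197 145
L S [ 0.5002  0.3227  0.     -0.1642] 0.2 177
L TS [ 0.5002  0.3202  0.     -0.1657] 0.524 327
L TSz [ 0.4986  0.3179  0.0049 -0.1635] 0.105 340
M T [ 0.5884  0.1355  0.     -0.1737] 0.7 157
M S [ 0.5919  0.1389  0.     -0.1773] 0.199 185
M TS [ 0.5915  0.1383  0.     -0.1792] 0.301 282
M TSz [ 0.5886  0.1341  0.0066 -0.1744] 0.301 343
base T [ 0.545  -0.1357  0.012  -0.218 ] 0.301 160
base S [ 0.5444 -0.1381  0.012  -0.2325] 0.103 131
base TS [ 0.5446 -0.1371  0.012  -0.2232] 0.4 291
base TSz [ 0.5456 -0.1366  0.0084 -0.2283] 0.299 291
blue T [ 0.4958 -0.3249  0.      0.0847] 0.3 153
```

View pics/c4.png

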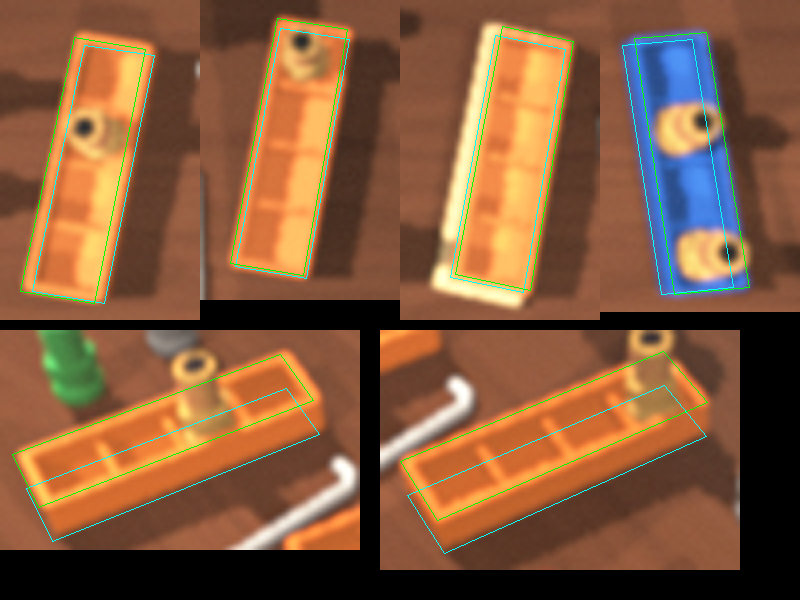

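Top-view outlines now sit on the rims, and the two cameras disagree by about 3–5 mm, so I'll average them. Next I work out the fitting positions on the z=78 mm plane and write a small planner.

```bash
cat > plan.py <<'E'
import numpy as np
from scipy.spatial.transform import Rotation as Ro
def plan(x,y,z,yaw,n,dz=0):
    from bench import readout
    o=readout.get_obs();R=Ro.from_euler('xyz',o['ee_rot']);d=R.inv().apply(np.array([x,y,z])-o['tool_pos'])
    w=(R.inv()*Ro.from_euler('xyz',[np.pi,0,yaw])).as_rotvec()
    print('total',np.round(d/.2,3),np.round(w/np.radians(120),3),'| per row x%d'%n,np.round(d/.2/n,4),np.round(w/np.radians(120)/n,4))
E
python3 - <<'E'
from h import *
from plan import plan
T,S=[pickle.load(open(n+'.pkl','rb')) for n in('top','side')]
P={'L':[.4985,.319,-.1645],'M':[.590,.1365,-.1755],'base':[.545,-.137,-.222],'blue':[.496,-.325,.0847]}
t=lambda U,V:((U+.5)/2.8-.5+115,(V+.5)/2.8-.5+175)
s=lambda U,V:((U+.5)/3.4-.5+105,(V-294+.5)/3.4-.5+145)
for n,a,b,px in(('L',(129,160),(190,341),.0235),('M',(312,32),(479,382),.0705)):
    x,y,w=P[n];print(n,'top',plane(T,*t(*a),.078)[:2].round(4),'side',plane(S,*s(*b),.078)[:2].round(4),'pocket',np.round([x+px*np.cos(w),y+px*np.sin(w)],4))
for px in(-.0235,.0705):
    x,y,w=P['blue'];print('blue',np.round([x+px*np.cos(w),y+px*np.sin(w)],4))
for a in((735,155),(755,247)):print(plane(T,*t(*a),.078)[:2].round(4))
plan(.521,.313,.2,-.1645,24)
E
```

```text
L top [0.5201 0.31  ] side [0.5234 0.3114] pocket [0.5217 0.3152]
M top [0.6554 0.1206] side [0.6637 0.1287] pocket [0.6594 0.1242]
blue [ 0.4726 -0.327 ]
blue [ 0.5662 -0.319 ]
[ 0.5204 -0.3208]
[ 0.4261 -0.3339]
total [ 3.004 -3.208  0.029] [-0.001  0.     0.264] | per row x24 [ 0.1252 -0.1337  0.0012] [-0.     0.     0.011]
```

carry_out --motion "0 0 0 0 0 .066 1; 0 0 0 0 0 .066 1; 0 0 0 0 0 .066 1; 0 0 0 0 0 .066 1; .0436 -.2154 0 0 0 0 1; .0436 -.2154 0 0 0 0 1; .0436 -.2154 0 0 0 0 1; .0436 -.2154 0 0 0 0 1; .0436 -.2154 0 0 0 0 1; .0436 -.2154 0 0 0 0 1; .0436 -.2154 0 0 0 0 1; .0436 -.2154 0 0 0 0 1"

```text
time: 1.6
tool_pos: [0.3337, -0.1789, 0.2051]
ee_rot: [-3.141, 0.0, -0.165]
wrist_force: [0.9, -0.9, -0.3]
width: 0.094
finger_force: 0.0
```

carry_out --motion ".0436 -.2154 0 0 0 0 1; .0436 -.2154 0 0 0 0 1; .0436 -.2154 0 0 0 0 1; .0436 -.2154 0 0 0 0 1; .0436 -.2154 0 0 0 0 1; .0436 -.2154 0 0 0 0 1; .0436 -.2154 0 0 0 0 1; .0436 -.2154 0 0 0 0 1; .0436 -.2154 0 0 0 0 1; .0436 -.2154 0 0 0 0 1; .0436 -.2154 0 0 0 0 1; .0436 -.2154 0 0 0 0 1"

```text
time: 3.1
tool_pos: [0.5215, 0.3138, 0.2047]
ee_rot: [3.141, 0.001, -0.164]
wrist_force: [0.3, -0.3, -0.3]
width: 0.0938
finger_force: 0.0
```

```bash
python3 - <<'E'
from plan import plan
plan(.521,.312,.110,-.1645,4)
E
```

```text
total [-0.     0.009  0.473] [0. 0. 0.] | per row x4 [-1.000e-04  2.200e-03  1.183e-01] [0.0001 0.0001 0.0001]
```

carry_out --motion "0 .009 .13 0 0 0 1; 0 0 .13 0 0 0 1; 0 0 .13 0 0 0 1; 0 0 .13 0 0 0 1; 0 0 .13 0 0 0 1; 0 0 .13 0 0 0 1; 0 0 0 0 0 0 1; 0 0 0 0 0 0 0.5; 0 0 0 0 0 0 0.5; 0 0 0 0 0 0 0.5"

```text
time: 4.35
tool_pos: [0.5217, 0.3111, 0.0508]
ee_rot: [-3.14, -0.002, -0.164]
wrist_force: [0.0, 0.0, -0.2]
width: 0.0677
finger_force: 0.0
```

```bash
python3 - <<'E'
from bench import imaging,readout
import cv2,pickle
print(readout.get_obs()['tool_pos'])
o=[]
for n,(x,y,w,h) in(('top',(115,165,110,130)),('side',(100,120,130,120))):
    s=imaging.snapshot(n);pickle.dump(s,open(n+'1.pkl','wb'))
    o.append(cv2.resize(s['pixels'][y:y+h,x:x+w,::-1],(400,int(400*h/w)),interpolation=cv2.INTER_CUBIC)[:360])
cv2.imwrite('pics/g1.png',cv2.hconcat(o))
E
```

```text
[0.52171963 0.31110175 0.0507656 ]
```

View pics/g1.png

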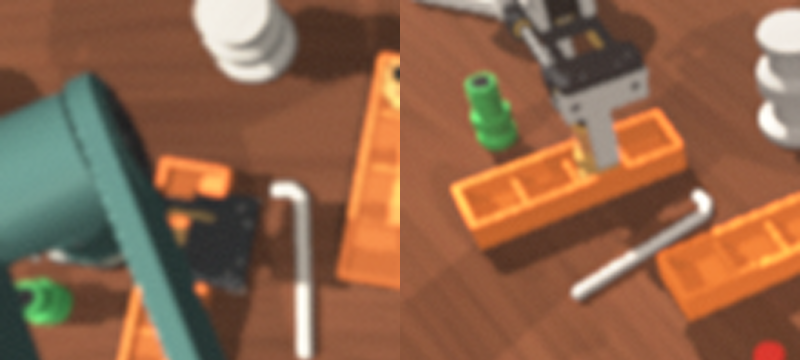

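The fitting is between the fingers in both crops: neck about (583,155) in the side part, near finger about (603,135). I'll close on it.

carry_out --motion "0 0 .012 0 0 0 0; 0 0 0 0 0 0 0; 0 0 0 0 0 0 0; 0 0 0 0 0 0 0; 0 0 0 0 0 0 0; 0 0 0 0 0 0 0; 0 0 0 0 0 0 0"

```text
time: 5.32
tool_pos: [0.521, 0.3108, 0.0469]
ee_rot: [3.141, 0.0, -0.164]
wrist_force: [1.0, -0.5, -1.8]
width: 0.0254
finger_force: 30.0
```

carry_out --motion "0 0 -.06 0 0 0 0; 0 0 -.13 0 0 0 0; 0 0 -.18 0 0 0 0; 0 0 -.18 0 0 0 0; 0 0 -.165 0 0 0 0; .0492 .2047 0 0 0 0 0; .0492 .2047 0 0 0 0 0; .0492 .2047 0 0 0 0 0; .0492 .2047 0 0 0 0 0; .0492 .2047 0 0 0 0 0; .0492 .2047 0 0 0 0 0; .0492 .2047 0 0 0 0 0"

```text
time: 6.82
tool_pos: [0.5422, 0.0154, 0.1911]
ee_rot: [-3.142, -0.001, -0.164]
wrist_force: [1.4, 0.3, -2.7]
width: 0.0254
finger_force: 30.0
```

carry_out --motion ".0492 .2047 0 0 0 0 0; .0492 .2047 0 0 0 0 0; .0492 .2047 0 0 0 0 0; .0492 .2047 0 0 0 0 0; .0492 .2047 0 0 0 0 0; .0492 .2047 0 0 0 0 0; .0492 .2047 0 0 0 0 0; .0492 .2047 0 0 0 0 0; 0 0 .1 0 0 -.04 0; 0 0 .13 0 0 -.04 0; 0 0 .13 0 0 -.039 0; 0 0 0 0 0 0 0"

```text
time: 8.32
tool_pos: [0.5648, -0.3183, 0.1156]
ee_rot: [-3.138, 0.004, 0.084]
wrist_force: [-0.2, 0.7, -1.8]
width: 0.0255
finger_force: 30.0
```

```bash
python3 - <<'E'
from h import *
from bench import imaging
from plan import plan
plan(.5662,-.319,.105,.0847,1)
V={n:imaging.snapshot(n) for n in('top','side')};pickle.dump(V,open('v2.pkl','wb'))
T,S=V['top'],V['side']
out=[]
for I,(x,y,w,h),f in((T,(345,180,70,100),4.5),(S,(285,280,110,104),4)):
    out.append(cv2.resize(I['pixels'][y:y+h,x:x+w,::-1],None,fx=f,fy=f,interpolation=cv2.INTER_CUBIC)[:416])
c=[cv2.copyMakeBorder(o,0,450-o.shape[0],0,0,0) for o in out];c=cv2.hconcat(c);print(c.shape,[o.shape for o in out])
cv2.imwrite('pics/g2.png',c)
E
```

```text
total [0.007 0.004 0.053] [-0.002  0.002 -0.   ] | per row x1 [0.007  0.0044 0.0531] [-0.0017  0.0021 -0.0003]
(450, 755, 3) [(416, 315, 3), (416, 440, 3)]
```

View pics/g2.png

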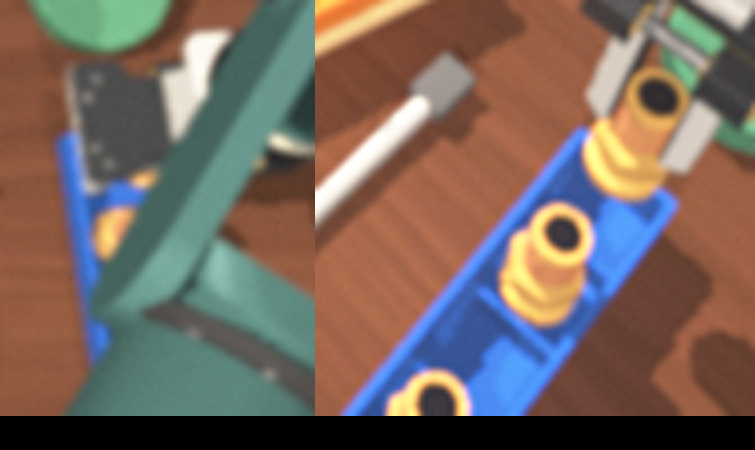

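```bash
python3 - <<'E'
from h import *
V=pickle.load(open('v2.pkl','rb'));S=V['side']
u=lambda U,V:(285+(U-315+.5)/4-.5,280+(V+.5)/4-.5)
m=u(658,97);X=np.array([.5650,-.318,.1466]);print('held obs',m,'pred',proj(S,X), 'at z',plane(S,*m,.1466))
b=(plane(S,*m,.1466)-X)[:2];print('bias',b)
for n,c,z in(('f2',(562,234),.078),('f4',(435,404),.078),('cL',(582,128),.033),('cR',(679,203),.033)):
    p=plane(S,*u(*c),z)[:2];print(n,p.round(4),(p-b).round(4))
x,y,w=.4958,-.325,.0847
print('model corners(top-fit)',box([x,y,0,w])[4:].round(4)[[1,2]])
p,f,k=efit([S],'b',[x,y,0,w]);print('side fit',p.round(4),f,k)
E
```

```text
held obs (370.375, 303.875) pred [[369.57245896 305.00831621]] at z [ 0.56770702 -0.31763943  0.1466    ]
bias [0.00270702 0.00036057]
f2 [ 0.5216 -0.3196] [ 0.5189 -0.3199]
f4 [ 0.4271 -0.3301] [ 0.4244 -0.3304]
cL [ 0.5906 -0.2864] [ 0.5879 -0.2868]
cR [ 0.5959 -0.3417] [ 0.5932 -0.3421]
model corners(top-fit) [[ 0.5943 -0.3447  0.033 ]
 [ 0.5896 -0.2889  0.033 ]]
side fit [ 0.498  -0.3211  0.      0.0809] 0.24664319121507808 182
```

Side crop: the held neck is at (658,97), aligned over the far pocket to about 2 mm. I'll correct that and lower it.

carry_out --motion ".003 -.01 .05 0 0 0 0; 0 0 .1 0 0 0 0; 0 0 .08 0 0 0 0; 0 0 .06 0 0 0 0; 0 0 .04 0 0 0 0; 0 0 0.01 0 0 0 0; 0 0 0 0 0 0 0; 0 0 0 0 0 0 0"

```text
time: 9.43
tool_pos: [0.5672, -0.3175, 0.051]
ee_rot: [3.141, -0.001, 0.085]
wrist_force: [0.8, 0.0, -2.3]
width: 0.0257
finger_force: 30.0
```

carry_out --motion "0 0 .016 0 0 0 0; 0 0 0 0 0 0 0; 0 0 0 0 0 0 .7; 0 0 0 0 0 0 .7; 0 0 0 0 0 0 .7; 0 0 0 0 0 0 .7; 0 0 -.1 0 0 0 .7; 0 0 -.15 0 0 0 .7; 0 0 -.15 0 0 0 .7; 0 0 -.15 0 0 0 .7; 0 0 -.1 0 0 0 .7;0 0 0 0 0 0 .7"

```text
time: 10.92
tool_pos: [0.568, -0.318, 0.1812]
ee_rot: [3.137, -0.005, 0.085]
wrist_force: [0.5, -1.2, 0.1]
width: 0.0657
finger_force: 0.0
```

```bash
python3 - <<'E'
from plan import *
from bench import readout
from h import *
from bench import imaging
S=imaging.snapshot('side')
cv2.imwrite('pics/x.png',S['pixels'][:,:,::-1])
V=pickle.load(open('side.pkl','rb'))
p,f,k=efit([S],'b',[.498,-.3211,0,.081]);print('blue side fit',p.round(4),f)
yaw=readout.get_obs()['ee_rot'][2];print(readout.get_obs()['tool_pos'])
plan(.5915,.35,.18,.085,15)
plan(.659,.124,.185,yaw,12)
E
```

```text
blue side fit [ 0.4984 -0.321   0.      0.0812] 0.29830878565568886
[ 0.56730481 -0.31751271  0.17893663]
total [ 0.404 -3.315 -0.012] [ 0.001 -0.001  0.   ] | per row x15 [ 0.027  -0.221  -0.0008] [ 0.0001 -0.0001  0.    ]
total [ 0.645 -2.161 -0.033] [ 0.001 -0.001 -0.   ] | per row x12 [ 0.0537 -0.18   -0.0028] [ 0.0001 -0.0001 -0.    ]
```

carry_out --motion ".0542 -.181 0 0 0 0 .7; .0542 -.181 0 0 0 0 .7; .0542 -.181 0 0 0 0 .7; .0542 -.181 0 0 0 0 .7; .0542 -.181 0 0 0 0 .7; .0542 -.181 0 0 0 0 .7; .0542 -.181 0 0 0 0 .7; .0542 -.181 0 0 0 0 .7; .0542 -.181 0 0 0 0 .7; .0542 -.181 0 0 0 0 .7; .0542 -.181 0 0 0 0 .7; .0542 -.181 0 0 0 0 .7"

```text
time: 12.48
tool_pos: [0.6588, 0.1279, 0.1752]
ee_rot: [3.141, 0.003, 0.085]
wrist_force: [0.4, 0.5, -0.1]
width: 0.0662
finger_force: 0.0
```

carry_out --motion "0 0 0 0 0 .062 .7; 0 0 0 0 0 .062 .7; 0 0 .1 0 0 0 .7; 0 0 .1 0 0 0 .7; 0 0 .1 0 0 0 .7; 0 0 0 0 0 0 .7"

```text
time: 13.22
tool_pos: [0.6575, 0.1265, 0.1132]
ee_rot: [3.14, 0.006, -0.175]
wrist_force: [-0.3, -0.1, -0.2]
width: 0.0658
finger_force: 0.0
```

```bash
python3 - <<'E'
from h import *
from bench import imaging,readout
from plan import plan
plan(.660,.126,.048,-.1755,1)
o=readout.get_obs()
s=imaging.snapshot('side');pickle.dump(s,open('s3.pkl','wb'))
x,y,w,h,f=170,120,110,110,5
im=cv2.resize(s['pixels'][y:y+h,x:x+w,::-1],None,fx=f,fy=f,interpolation=cv2.INTER_CUBIC)
q=(proj(s,o['tool_pos'])[0]-[x,y]+.5)*f-.5;cv2.drawMarker(im,tuple(int(v) for v in q),(255,0,255),0,12,1)
cv2.imwrite('pics/g3.png',im);print(q)
E
```

```text
total [ 0.015 -0.     0.326] [0.001 0.003 0.   ] | per row x1 [ 1.480e-02 -3.000e-04  3.258e-01] [0.0009 0.003  0.0004]
[371.68702673 211.25774571]
```

View pics/g3.png

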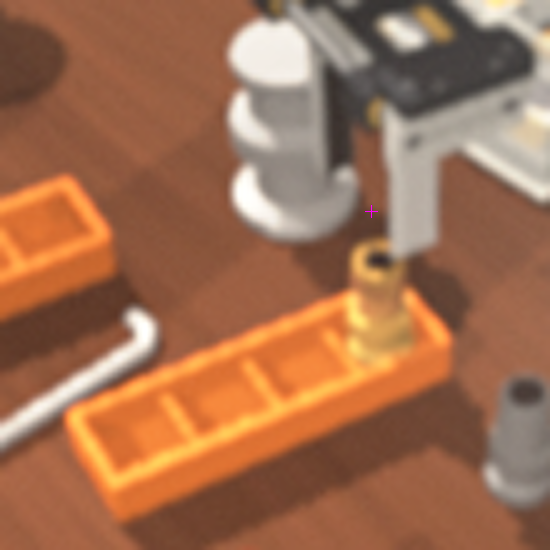

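```bash
python3 - <<'E'
from h import *
from plan import plan
s=pickle.load(open('s3.pkl','rb'));g=lambda U,V:((U+.5)/5-.5+170,(V+.5)/5-.5+120)
print('neck',plane(s,*g(379,259),.078),'mid fingers',plane(s,*g(374,209),.1132))
p,f,k=efit([s],'o',[.5919,.1389,0,-.177]);print(p.round(4),f)
E
```

```text
neck [0.66132631 0.12643466 0.078     ] mid fingers [0.65941896 0.12702026 0.1132    ]
[ 0.5909  0.1394  0.     -0.1773] 0.2153946020172583
```

The neck top at (379,259) sits under the finger midpoint at (374,209) to within 2 mm. Descending and closing.

carry_out --motion ".01 0 .1 0 0 0 .7; 0 0 .12 0 0 0 .7; 0 0 .11 0 0 0 .7; 0 0 0 0 0 0 0; 0 0 0 0 0 0 0; 0 0 0 0 0 0 0; 0 0 0 0 0 0 0; 0 0 0 0 0 0 0; 0 0 0 0 0 0 0; 0 0 0 0 0 0 0"

```text
time: 14.52
tool_pos: [0.662, 0.1262, 0.0519]
ee_rot: [-3.142, -0.002, -0.175]
wrist_force: [-0.1, -0.8, 4.3]
width: 0.0253
finger_force: 29.8
```

carry_out --motion "0 0 -.06 0 0 0 0; 0 0 -.15 0 0 0 0; 0 0 -.18 0 0 0 0; 0 0 -.18 0 0 0 0; 0 0 -.15 0 0 0 0; 0 0 0 0 0 0 0"

```text
time: 15.28
tool_pos: [0.6627, 0.1268, 0.1983]
ee_rot: [-3.14, -0.006, -0.174]
wrist_force: [1.0, 0.7, -1.5]
width: 0.0255
finger_force: 29.8
```

```bash
python3 - <<'E'
from plan import plan
plan(.472,-.323,.19,-.1755,12)
E
```

```text
total [-0.549  2.38   0.034] [-0.001 -0.003  0.001] | per row x12 [-0.0458  0.1984  0.0028] [-0.0001 -0.0002  0.    ]
```

carry_out --motion "-.0458 .198 0 0 0 0 0; -.0458 .198 0 0 0 0 0; -.0458 .198 0 0 0 0 0; -.0458 .198 0 0 0 0 0; -.0458 .198 0 0 0 0 0; -.0458 .198 0 0 0 0 0; -.0458 .198 0 0 0 0 0; -.0458 .198 0 0 0 0 0; -.0458 .198 0 0 0 0 0; -.0458 .198 0 0 0 0 0; -.0458 .198 0 0 0 0 0; -.0458 .198 0 0 0 0 0"

```text
time: 16.77
tool_pos: [0.4691, -0.3227, 0.1921]
ee_rot: [-3.139, 0.004, -0.174]
wrist_force: [0.5, 0.1, -1.6]
width: 0.0254
finger_force: 29.8
```

carry_out --motion "0 0 .05 0 0 -.041 0; 0 0 .08 0 0 -.042 0; 0 0 .08 0 0 -.042 0; 0 0 .08 0 0 0 0; 0 0 0 0 0 0 0; 0 0 0 0 0 0 0"

```text
time: 17.52
tool_pos: [0.4707, -0.3225, 0.1369]
ee_rot: [3.141, -0.0, 0.087]
wrist_force: [-0.3, 0.2, -1.7]
width: 0.0258
finger_force: 29.8
```

```bash
python3 - <<'E'
from h import *
from bench import imaging,readout
from plan import plan
plan(.4721,-.3233,.052,.083,1)
s=imaging.snapshot('side');pickle.dump(s,open('s4.pkl','wb'))
x,y,w,h,f=255,274,130,110,5
cv2.imwrite('pics/g4.png',cv2.resize(s['pixels'][y:y+h,x:x+w,::-1],None,fx=f,fy=f,interpolation=cv2.INTER_CUBIC))
p,f,k=efit([s],'b',[.498,-.321,0,.081]);print(p.round(4),f)
E
```

```text
total [0.007 0.005 0.425] [ 0.    -0.     0.002] | per row x1 [0.0065 0.0048 0.4246] [ 0.     -0.      0.0017]
[ 0.4988 -0.3213  0.      0.0782] 0.20037461354622293
```

View pics/g4.png

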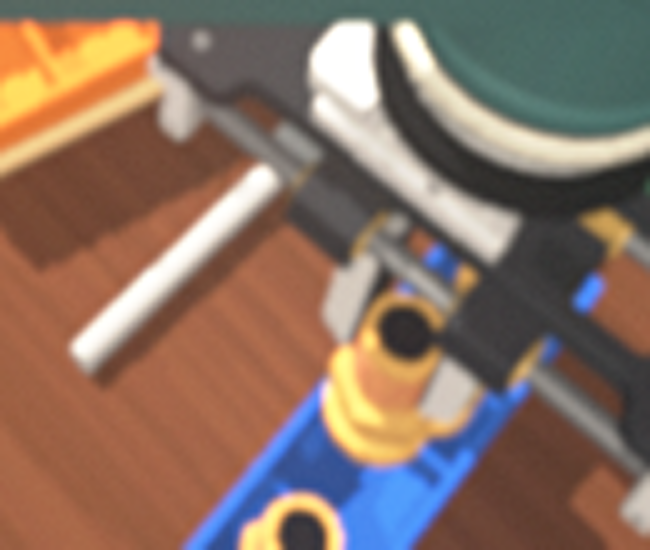

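The held neck is at (405,332), above the third pocket, and the fitting in the fourth pocket is at (303,530). Those are my ten pictures, so from here I measure by numbers only.

```bash
python3 - <<'E'
from h import *
s=pickle.load(open('s4.pkl','rb'));g=lambda U,V:((U+.5)/5-.5+255,(V+.5)/5-.5+274)
for z in(.1629,.1669):print('held',plane(s,*g(405,332),z))
f4=plane(s,*g(303,531),.078);print('f4',f4,'pocket from f4',f4[:2]+.047*np.array([.9966,.082]))
E
```

```text
held [ 0.46922845 -0.32103372  0.1629    ]
held [ 0.46756433 -0.3215977   0.1669    ]
f4 [ 0.42871984 -0.32981746  0.078     ] pocket from f4 [ 0.47556004 -0.32596346]
```

carry_out --motion ".023 .008 .03 0 0 0 0; 0 0 .1 0 0 0 0; 0 0 .1 0 0 0 0; 0 0 .07 0 0 0 0; 0 0 .05 0 0 0 0; 0 0 .03 0 0 0 0; 0 0 0 0 0 0 0; 0 0 0 0 0 0 0"

```text
time: 18.58
tool_pos: [0.4757, -0.324, 0.0617]
ee_rot: [3.141, -0.001, 0.087]
wrist_force: [0.2, -1.2, -1.4]
width: 0.0257
finger_force: 29.8
```

carry_out --motion "0 0 .03 0 0 0 0; 0 0 .012 0 0 0 0; 0 0 0 0 0 0 0; 0 0 0 0 0 0 0"

```text
time: 19.08
tool_pos: [0.4753, -0.3237, 0.0525]
ee_rot: [3.142, -0.0, 0.087]
wrist_force: [-0.8, -0.5, -1.5]
width: 0.0257
finger_force: 29.8
```

carry_out --motion "0 0 .004 0 0 0 .7; 0 0 0 0 0 0 .7; 0 0 0 0 0 0 .7; 0 0 0 0 0 0 .7; 0 0 -.05 0 0 0 .7; 0 0 -.15 0 0 0 .7; 0 0 -.15 0 0 0 .7; 0 0 -.15 0 0 0 .7; 0 0 -.15 0 0 0 .7; 0 0 0 0 0 0 .7"

```text
time: 20.32
tool_pos: [0.4768, -0.3249, 0.1857]
ee_rot: [3.136, -0.005, 0.087]
wrist_force: [-0.0, -0.5, -0.9]
width: 0.0655
finger_force: 0.0
```

```bash
python3 - <<'E'
from h import *
from bench import imaging,readout
from plan import plan
s=imaging.snapshot('side');t=imaging.snapshot('top')
for n,c,p0 in(('L','o',[.4983,.321,0,-.1645]),('M','o',[.5905,.138,0,-.176]),('base','o',[.5445,-.137,.012,-.222]),('blue','b',[.497,-.322,0,.081])):
    for nm,V in(('S',[s]),('T',[t])):
        p,f,k=efit(V,c,p0);print(n,nm,p.round(4),round(f,2),k)
# brass in blue tray: HSV blobs in side
yaw=readout.get_obs()['ee_rot'][2];print(readout.get_obs()['tool_pos'])
plan(.4975,.3205,.2,yaw,16)
E
```

```text
L S [0.3387 0.3213 0.     0.0689] nan 0
L T [ 0.4953  0.3198  0.     -0.1646] 0.1 145
M S [ 0.5905  0.138   0.     -0.176 ] nan 0
M T [ 0.5885  0.1354  0.     -0.1763] 0.71 157
base S [ 0.5462 -0.1282  0.012  -0.2123] 0.11 161
base T [ 0.545  -0.1357  0.012  -0.2174] 0.3 160
blue S [ 0.5018 -0.3205  0.      0.0866] 0.2 188
blue T [ 0.4966 -0.3244  0.      0.0847] 0.2 117
[ 0.47518667 -0.32356882  0.18138196]
total [ 0.392 -3.198 -0.093] [0. 0. 0.] | per row x16 [ 0.0245 -0.1999 -0.0058] [0. 0. 0.]
  return _methods._mean(a, axis=axis, dtype=dtype,
  ret = ret.dtype.type(ret / rcount)
```

carry_out --motion ".0245 -.2 0 0 0 0 .8; .0245 -.2 0 0 0 0 .8; .0245 -.2 0 0 0 0 .8; .0245 -.2 0 0 0 0 .8; .0245 -.2 0 0 0 0 .8; .0245 -.2 0 0 0 0 .8; .0245 -.2 0 0 0 0 .8; .0245 -.2 0 0 0 0 .8; .0245 -.2 0 0 0 0 .8; .0245 -.2 0 0 0 0 .8; .0245 -.2 0 0 0 0 .8; .0245 -.2 0 0 0 0 .8"

```text
time: 21.92
tool_pos: [0.4909, 0.1607, 0.1793]
ee_rot: [3.141, 0.004, 0.087]
wrist_force: [1.0, 0.5, 0.4]
width: 0.0754
finger_force: 0.0
```

carry_out --motion ".0245 -.2 0 0 0 0 .8; .0245 -.2 0 0 0 0 .8; .0245 -.2 0 0 0 0 .8; .0245 -.2 0 0 0 0 .8; 0 0 0.05 0 0 .06 .8; 0 0 .1 0 0 .06 .8; 0 0 .1 0 0 0 .8; 0 0 .1 0 0 0 .8; 0 0 0.05 0 0 0 .8; 0 0 0 0 0 0 .8"

```text
time: 23.18
tool_pos: [0.4966, 0.3201, 0.0996]
ee_rot: [3.139, 0.003, -0.164]
wrist_force: [0.6, 0.5, 0.0]
width: 0.0748
finger_force: 0.0
```

```bash
python3 - <<'E'
from h import *
from bench import imaging,readout
from plan import plan
s=imaging.snapshot('side');pickle.dump(s,open('s5.pkl','wb'))
for n,c,p0 in(('M','o',[.5905,.138,0,-.176]),('base','o',[.5445,-.137,.012,-.222]),('blue','b',[.497,-.322,0,.081])):
    for nm,V in(('S',[s]),):
        p,f,k=efit(V,c,p0);print(n,nm,p.round(4),round(f,2),k)
plan(.4975,.321,.010,-.1645,1)
E
```

```text
M S [ 0.5911  0.1391  0.     -0.1739] 0.2 191
base S [ 0.547  -0.1288  0.012  -0.2067] 0.2 231
blue S [ 0.4984 -0.3211  0.      0.0823] 0.2 195
total [ 0.001 -0.003  0.455] [0. 0. 0.] | per row x1 [ 0.0008 -0.0029  0.4549] [0.0004 0.0005 0.0002]
```

carry_out --motion "0 0 .1 0 0 0 .8; 0 0 .12 0 0 0 .8; 0 0 .12 0 0 0 .8; 0 0 .08 0 0 0 .8; 0 0 .03 0 0 0 .8; 0 0 0 0 0 0 .8; 0 0 0 0 0 0 0; 0 0 0 0 0 0 0; 0 0 0 0 0 0 0; 0 0 0 0 0 0 0"

```text
time: 24.48
tool_pos: [0.4983, 0.3205, 0.0126]
ee_rot: [3.141, -0.001, -0.164]
wrist_force: [-0.7, -2.8, 5.6]
width: 0.0557
finger_force: 30.0
```

```bash
sed -i 's/z0=0.,z1=.033/z0=.005,z1=.033/' h.py; python3 - <<'E'
from h import *
T,S=[pickle.load(open(n+'.pkl','rb')) for n in('top','side')];S5=pickle.load(open('s5.pkl','rb'))
for n,c,p0 in(('L','o',[.4975,.320,0,-.164]),('M','o',[.5905,.138,0,-.176]),('base','o',[.5455,-.133,.012,-.217]),('blue','b',[.497,-.322,0,.081])):
    for nm,V,z in(('T',[T],0),('S0',[S],0),('S5',[S5],0),('TSz',[T,S],1)):
        if (n,nm) in(('L','S5'),('blue','S0'),('blue','TSz')):continue
        for R in(4.,2.):
            p,f,k=efit(V,c,p0,z,R=R);print(n,nm,R,p.round(4),round(f,2),k)
E
```

```text
L T 4.0 [ 0.4952  0.3193  0.     -0.1644] 0.3 145
L T 2.0 [ 0.4952  0.3193  0.     -0.1641] 0.3 145
L S0 4.0 [ 0.4992  0.3191  0.     -0.1648] 0.63 174
L S0 2.0 [ 0.4982  0.3192  0.     -0.1649] 0.5 162
L TSz 4.0 [ 0.4985  0.3176  0.0033 -0.1645] 0.5 338
L TSz 2.0 [ 0.4983  0.3177  0.0033 -0.1644] 0.5 339
M T 4.0 [ 0.5881  0.1354  0.     -0.1732] 0.78 157
M T 2.0 [ 0.5882  0.1355  0.     -0.1766] 0.77 156
M S0 4.0 [ 0.5905  0.1367  0.     -0.1837] 0.69 185
M S0 2.0 [ 0.5905  0.1367  0.     -0.1838] 0.69 185
M S5 4.0 [ 0.5897  0.1368  0.     -0.1753] 0.6 190
M S5 2.0 [ 0.5897  0.1368  0.     -0.1754] 0.6 190
M TSz 4.0 [ 0.5881  0.1333  0.006  -0.1735] 0.6 343
M TSz 2.0 [ 0.5881  0.1333  0.006  -0.1734] 0.6 343
base T 4.0 [ 0.5449 -0.1355  0.012  -0.2176] 0.4 160
base T 2.0 [ 0.5449 -0.1355  0.012  -0.2177] 0.4 160
base S0 4.0 [ 0.5455 -0.1295  0.012  -0.214 ] 0.4 229
base S0 2.0 [ 0.5455 -0.1295  0.012  -0.214 ] 0.4 229
base S5 4.0 [ 0.5459 -0.1299  0.012  -0.2069] 0.3 229
base S5 2.0 [ 0.5459 -0.1299  0.012  -0.2069] 0.3 229
base TSz 4.0 [ 0.5419 -0.1335  0.0221 -0.2138] 0.3 394
base TSz 2.0 [ 0.5419 -0.1335  0.0221 -0.2138] 0.3 394
blue T 4.0 [ 0.4956 -0.3238  0.      0.0784] 0.5 152
blue T 2.0 [ 0.4956 -0.3238  0.      0.0783] 0.49 152
blue S5 4.0 [ 0.4983 -0.3212  0.      0.0814] 0.3 195
blue S5 2.0 [ 0.4983 -0.3212  0.      0.0814] 0.3 195
```

carry_out --motion "0 0 -.04 0 0 0 0; 0 0 -.12 0 0 0 0; 0 0 -.18 0 0 0 0; 0 0 -.18 0 0 0 0; 0 0 -.18 0 0 0 0; 0 0 -.06 0 0 0 0; 0 0 0 0 0 0 0"

```text
time: 25.35
tool_pos: [0.4978, 0.321, 0.1638]
ee_rot: [-3.141, -0.001, -0.164]
wrist_force: [0.1, -0.1, -2.1]
width: 0.056
finger_force: 30.0
```

carry_out --motion ".0498 .183 0 0 0 0 0; .0498 .183 0 0 0 0 0; .0498 .183 0 0 0 0 0; .0498 .183 0 0 0 0 0; .0498 .183 0 0 0 0 0; .0498 .183 0 0 0 0 0; .0498 .183 0 0 0 0 0; .0498 .183 0 0 0 0 0; .0498 .183 0 0 0 0 0; .0498 .183 0 0 0 0 0; .0498 .183 0 0 0 0 0; .0498 .183 0 0 0 0 0"

```text
time: 26.85
tool_pos: [0.5427, -0.1328, 0.1607]
ee_rot: [-3.14, 0.005, -0.164]
wrist_force: [0.2, 0.5, -1.3]
width: 0.0561
finger_force: 30.0
```

carry_out --motion "0 0 0 0 0 .024 0; 0 0 .1 0 0 0 0; 0 0 .1 0 0 0 0; 0 0 0 0 0 0 0; 0 0 0 0 0 0 0"

```text
time: 27.48
tool_pos: [0.5436, -0.1319, 0.123]
ee_rot: [-3.141, 0.001, -0.214]
wrist_force: [0.8, 0.3, -1.0]
width: 0.0558
finger_force: 30.0
```

```bash
python3 - <<'E'
from h import *
from bench import imaging,readout
o=readout.get_obs();p=o['tool_pos'];print(p,o['ee_rot'])
s=imaging.snapshot('side');t=imaging.snapshot('top');pickle.dump((s,t,p),open('v6.pkl','wb'))
z=p[2]-.0126
for nm,V,f in(('S',[s],0),('T',[t],0),('Sz',[s,t],1)):
    print('held',nm,[np.round(a,4) for a in efit(V,'o',[p[0],p[1],z,-.214],f,R=5.)])
E
```

```text
[ 0.54356877 -0.13194702  0.12300357] [-3.14139880e+00  1.30033242e-03 -2.14343106e-01]
held S [array([ 0.5443, -0.1287,  0.1104, -0.2393]), np.float64(0.21), np.int64(87)]
held T [array([ 0.5363, -0.1337,  0.1104, -0.209 ]), np.float64(0.1569), np.int64(44)]
held Sz [array([ 0.5404, -0.1337,  0.1206, -0.2265]), np.float64(0.1959), np.int64(124)]
```

```bash
sed -i 's/def efit(views,col,p0,zf=False,it=8,R=4.):/def efit(views,col,p0,zf=False,it=8,R=4.,fy=False):/; s/idx=\[0,1,2,3\] if zf else \[0,1,3\]/idx=[0,1] if fy else [0,1,2,3] if zf else [0,1,3]/' h.py
python3 - <<'E'
from h import *
s,t,p=pickle.load(open('v6.pkl','rb'));S0=pickle.load(open('side.pkl','rb'));T0=pickle.load(open('top.pkl','rb'))
for R in(5.,3.,2.):
  for nm,V in(('S',[s]),('T',[t])):
    print('held',nm,R,[np.round(a,4) for a in efit(V,'o',[p[0],p[1],p[2]-.0126,-.214],R=R,fy=True)])
for nm,V in(('S0',[S0]),('T0',[T0])): print('base',nm,[np.round(a,4) for a in efit(V,'o',[.545,-.132,.012,-.214],R=3.,fy=True)])
E
```

```text
held S 5.0 [array([ 0.5448, -0.1276,  0.1104, -0.214 ]), np.float64(0.2967), np.int64(86)]
held T 5.0 [array([ 0.5364, -0.1339,  0.1104, -0.214 ]), np.float64(0.1014), np.int64(45)]
held S 3.0 [array([ 0.5448, -0.1276,  0.1104, -0.214 ]), np.float64(0.2967), np.int64(86)]
held T 3.0 [array([ 0.5364, -0.1339,  0.1104, -0.214 ]), np.float64(0.1004), np.int64(45)]
held S 2.0 [array([ 0.5448, -0.1276,  0.1104, -0.214 ]), np.float64(0.2967), np.int64(86)]
held T 2.0 [array([ 0.5426, -0.1352,  0.1104, -0.214 ]), np.float64(0.1152), np.int64(36)]
base S0 [array([ 0.5455, -0.1295,  0.012 , -0.214 ]), np.float64(0.4005), np.int64(229)]
base T0 [array([ 0.5449, -0.1355,  0.012 , -0.214 ]), np.float64(0.3993), np.int64(160)]
```

carry_out --motion ".008 .004 .05 0 0 0 0; 0 0 .1 0 0 0 0; 0 0 .1 0 0 0 0; 0 0 .06 0 0 0 0; 0 0 0 0 0 0 0; 0 0 0 0 0 0 0"

```text
time: 28.32
tool_pos: [0.5458, -0.1335, 0.0625]
ee_rot: [3.141, -0.002, -0.214]
wrist_force: [0.5, -0.4, -1.6]
width: 0.0557
finger_force: 30.0
```

carry_out --motion "0 0 .015 0 0 0 0; 0 0 .01 0 0 0 0; 0 0 0 0 0 0 0"

```text
time: 28.7
tool_pos: [0.5451, -0.1332, 0.0566]
ee_rot: [3.142, 0.0, -0.214]
wrist_force: [-0.4, 0.6, -0.7]
width: 0.0561
finger_force: 30.0
```

carry_out --motion "0 0 .012 0 0 0 0; 0 0 0 0 0 0 0; 0 0 0 0 0 0 0"

```text
time: 29.08
tool_pos: [0.5452, -0.1332, 0.0542]
ee_rot: [3.142, 0.0, -0.214]
wrist_force: [0.1, -0.1, -0.8]
width: 0.0556
finger_force: 30.0
```

No contact force with the underside at 41.6 mm, below the base rim at 45 mm, so it is nesting. Lower the last bit and release.

carry_out --motion "0 0 .008 0 0 0 0; 0 0 0 0 0 0 0; 0 0 0 0 0 0 .8; 0 0 0 0 0 0 .8; 0 0 0 0 0 0 .8; 0 0 -.05 0 0 0 .8; 0 0 -.15 0 0 0 .8; 0 0 -.15 0 0 0 .8; 0 0 -.15 0 0 0 .8; 0 0 -.15 0 0 0 .8; 0 0 0 0 0 0 .8"

```text
time: 30.45
tool_pos: [0.547, -0.1338, 0.1866]
ee_rot: [3.141, -0.008, -0.214]
wrist_force: [-0.6, 0.8, -0.6]
width: 0.0752
finger_force: 0.0
```

```bash
python3 - <<'E'
from h import *
from bench import imaging,readout
from plan import plan
s=imaging.snapshot('side');t=imaging.snapshot('top')
for nm,V,z in(('S',[s],0),('T',[t],0),('TSz',[s,t],1)):
    print('stack1',nm,[np.round(a,4) for a in efit(V,'o',[.545,-.133,.04,-.214],z,R=3.)])
    print('M',nm,[np.round(a,4) for a in efit(V,'o',[.589,.1365,0,-.175],z,R=3.)])
plan(.589,.137,.2,readout.get_obs()['ee_rot'][2],8)
E
```

```text
stack1 S [array([ 0.5507, -0.1294,  0.04  , -0.2184]), np.float64(0.1041), np.int64(105)]
M S [array([ 0.5892,  0.1369,  0.    , -0.1799]), np.float64(0.7009), np.int64(190)]
stack1 T [array([ 0.5436, -0.137 ,  0.04  , -0.3132]), np.float64(0.405), np.int64(57)]
M T [array([ 0.5878,  0.1354,  0.    , -0.1767]), np.float64(0.8032), np.int64(157)]
stack1 TSz [array([ 0.5432, -0.1344,  0.0519, -0.2169]), np.float64(0.1051), np.int64(171)]
M TSz [array([ 0.5865,  0.1324,  0.0081, -0.1736]), np.float64(0.4995), np.int64(330)]
total [-0.073 -1.367 -0.088] [0. 0. 0.] | per row x8 [-0.0091 -0.1708 -0.011 ] [0. 0. 0.]
```

carry_out --motion "-.0088 -.171 0 0 0 0 .8; -.0088 -.171 0 0 0 0 .8; -.0088 -.171 0 0 0 0 .8; -.0088 -.171 0 0 0 0 .8; -.0088 -.171 0 0 0 0 .8; -.0088 -.171 0 0 0 0 .8; -.0088 -.171 0 0 0 0 .8; -.0088 -.171 0 0 0 0 .8; 0 0 .1 0 0 -.0177 .8; 0 0 .15 0 0 0 .8; 0 0 .15 0 0 0 .8; 0 0 0 0 0 0 .8"

```text
time: 32.05
tool_pos: [0.5862, 0.1366, 0.0972]
ee_rot: [3.138, 0.01, -0.177]
wrist_force: [-0.1, 0.2, -0.2]
width: 0.0754
finger_force: 0.0
```

```bash
python3 - <<'E'
from h import *
from bench import imaging,readout
from plan import plan
plan(.5895,.137,.0126,-.177,1)
s=imaging.snapshot('side');t=imaging.snapshot('top')
for R in(3.,2.):
  for nm,V,z in(('S',[s],0),('T',[t],0),('TSz',[s,t],1)):
    print('stack1',nm,[np.round(a,4) for a in efit(V,'o',[.546,-.133,.04,-.214],z,R=R)])
E
```

```text
total [ 0.02  -0.006  0.423] [ 0.002  0.005 -0.   ] | per row x1 [ 0.02   -0.0061  0.423 ] [ 0.0016  0.0048 -0.0001]
stack1 S [array([ 0.55  , -0.1304,  0.04  , -0.2275]), np.float64(0.2), np.int64(120)]
stack1 T [array([ 0.5414, -0.135 ,  0.04  , -0.1981]), np.float64(0.2093), np.int64(121)]
stack1 TSz [array([ 0.5446, -0.1338,  0.0485, -0.2216]), np.float64(0.3997), np.int64(285)]
stack1 S [array([ 0.55  , -0.1304,  0.04  , -0.2274]), np.float64(0.1969), np.int64(120)]
stack1 T [array([ 0.5488, -0.1344,  0.04  , -0.2474]), np.float64(0.2776), np.int64(121)]
stack1 TSz [array([ 0.5446, -0.1338,  0.0485, -0.2215]), np.float64(0.3989), np.int64(285)]
```

carry_out --motion ".014 -.004 .1 0 0 0 .8; 0 0 .12 0 0 0 .8; 0 0 .12 0 0 0 .8; 0 0 .07 0 0 0 .8; 0 0 0.015 0 0 0 .8; 0 0 0 0 0 0 .8; 0 0 0 0 0 0 0; 0 0 0 0 0 0 0; 0 0 0 0 0 0 0; 0 0 0 0 0 0 0"

```text
time: 33.4
tool_pos: [0.5932, 0.1369, 0.0187]
ee_rot: [3.141, -0.002, -0.177]
wrist_force: [-0.8, -2.4, 5.1]
width: 0.0555
finger_force: 30.0
```

carry_out --motion "0 0 -.04 0 0 0 0; 0 0 -.12 0 0 0 0; 0 0 -.18 0 0 0 0; 0 0 -.18 0 0 0 0; 0 0 -.18 0 0 0 0; 0 0 -.06 0 0 0 0; 0 0 0 0 0 0 0; 0 0 0 0 0 0 0"

```text
time: 34.4
tool_pos: [0.5915, 0.1374, 0.1672]
ee_rot: [3.14, 0.004, -0.177]
wrist_force: [-0.0, 0.7, -1.0]
width: 0.0558
finger_force: 30.0
```

```bash
python3 - <<'E'
from plan import plan
plan(.5455,-.1332,.165,-.177,8)
E
```

```text
total [0.012 1.372 0.013] [ 0.001  0.002 -0.   ] | per row x8 [0.0015 0.1715 0.0016] [ 0.0001  0.0002 -0.    ]
```

carry_out --motion ".003 .1717 0 0 0 0 0; .003 .1717 0 0 0 0 0; .003 .1717 0 0 0 0 0; .003 .1717 0 0 0 0 0; .003 .1717 0 0 0 0 0; .003 .1717 0 0 0 0 0; .003 .1717 0 0 0 0 0; .003 .1717 0 0 0 0 0; 0 0 .1 0 0 .0177 0; 0 0 .05 0 0 0 0; 0 0 0 0 0 0 0; 0 0 0 0 0 0 0"

```text
time: 35.9
tool_pos: [0.5491, -0.1334, 0.1398]
ee_rot: [3.142, -0.0, -0.213]
wrist_force: [0.5, 0.5, 0.1]
width: 0.0557
finger_force: 30.0
```

```bash
python3 - <<'E'
from h import *
from bench import imaging,readout
from plan import plan
p=readout.get_obs()['tool_pos'];plan(.548,-.1337,.0867,-.214,1)
s=imaging.snapshot('side');t=imaging.snapshot('top')
for R in(4.,2.5):
  for nm,V in(('S',[s]),('T',[t])):
    print('held',nm,p.round(4),[np.round(a,4) for a in efit(V,'o',[p[0]-.002,p[1],p[2]-.0187,-.214],R=R,fy=True)])
E
```

```text
total [-0.005  0.003  0.266] [ 0. -0.  0.] | per row x1 [-0.005   0.0026  0.2656] [ 0.     -0.0001  0.0003]
held S [ 0.5491 -0.1334  0.1398] [array([ 0.5451, -0.128 ,  0.1211, -0.214 ]), np.float64(0.1925), np.int64(81)]
held T [ 0.5491 -0.1334  0.1398] [array([ 0.5422, -0.1356,  0.1211, -0.214 ]), np.float64(0.1004), np.int64(40)]
held S [ 0.5491 -0.1334  0.1398] [array([ 0.5452, -0.128 ,  0.1211, -0.214 ]), np.float64(0.1977), np.int64(79)]
held T [ 0.5491 -0.1334  0.1398] [array([ 0.5421, -0.1355,  0.1211, -0.214 ]), np.float64(0.1014), np.int64(40)]
```

carry_out --motion ".006 .002 .05 0 0 0 0; 0 0 .08 0 0 0 0; 0 0 .06 0 0 0 0; 0 0 .03 0 0 0 0; 0 0 .015 0 0 0 0; 0 0 0 0 0 0 0; 0 0 0 0 0 0 0"

```text
time: 36.88
tool_pos: [0.5503, -0.1347, 0.0933]
ee_rot: [3.141, -0.001, -0.214]
wrist_force: [-0.2, 0.6, -1.3]
width: 0.0557
finger_force: 30.0
```

carry_out --motion "0 0 .012 0 0 0 0; 0 0 .01 0 0 0 0; 0 0 0 0 0 0 0; 0 0 0 0 0 0 0"

```text
time: 37.38
tool_pos: [0.5499, -0.1345, 0.0883]
ee_rot: [3.142, -0.0, -0.214]
wrist_force: [0.3, -0.0, -1.5]
width: 0.0558
finger_force: 30.0
```

carry_out --motion "0 0 .008 0 0 0 0; 0 0 0 0 0 0 0; 0 0 0 0 0 0 .8; 0 0 0 0 0 0 .8; 0 0 0 0 0 0 .8; 0 0 -.05 0 0 0 .8; 0 0 -.15 0 0 0 .8; 0 0 -.2 0 0 0 .8; 0 0 -.2 0 0 0 .8; 0 -.2 -.1 0 0 0 .8; 0 -.2 0 0 0 0 .8; 0 -.2 0 0 0 0 .8"

```text
time: 38.88
tool_pos: [0.576, -0.0163, 0.2283]
ee_rot: [-3.141, -0.002, -0.215]
wrist_force: [0.6, -0.8, -0.1]
width: 0.0752
finger_force: 0.0
```

carry_out --motion "-.1 -.2 0 0 0 0 .8; -.1 -.2 0 0 0 0 .8; -.1 -.2 0 0 0 0 .8; -.1 -.2 0 0 0 0 .8; 0 0 0 0 0 0 .8; 0 0 0 0 0 0 .8; 0 0 0 0 0 0 .8; 0 0 0 0 0 0 .8"

```text
time: 39.88
tool_pos: [0.5317, 0.155, 0.2267]
ee_rot: [3.141, -0.0, -0.216]
wrist_force: [-0.1, -0.1, -0.0]
width: 0.0749
finger_force: 0.0
```

```bash
python3 - <<'E'
from h import *
from bench import imaging,readout
print(readout.get_obs()['tool_pos'])
s=imaging.snapshot('side');t=imaging.snapshot('top')
for nm,V in(('S',[s]),('T',[t])):
    print('top tray',nm,[np.round(a,4) for a in efit(V,'o',[.546,-.133,.068,-.214],R=3.)],'blue',[np.round(a,4) for a in efit(V,'b',[.4975,-.322,0,.081],R=3.)])
print('TSz',[np.round(a,4) for a in efit([s,t],'o',[.546,-.133,.068,-.214],1,R=3.)])
# brass in blue tray (side): bright yellow-ish pixels, and in the top view
for nm,I in(('S',s),('T',t)):
    h=cv2.cvtColor(I['pixels'],cv2.COLOR_RGB2HSV);x,y,w=.4975,-.322,.081
    for k in(-.0705,-.0235,.0235,.0705):
        c=np.array([x+k*np.cos(w),y+k*np.sin(w)])
        q=proj(I,[*c,.078])[0];u,v=np.round(q).astype(int);W=h[max(0,v-7):v+8,u-7:u+8]
        d=(W[:,:,2]<75);yy,xx=np.nonzero(d);print(nm,k,'dark bore px',d.sum(),'offset',(xx.mean()-7).round(1) if d.any() else None,(yy.mean()-7).round(1) if d.any() else None)
E
```

```text
[0.53167894 0.15502222 0.22665474]
top tray S [array([ 0.5498, -0.1304,  0.068 , -0.2042]), np.float64(0.2002), np.int64(120)] blue [array([ 0.4983, -0.3212,  0.    ,  0.0811]), np.float64(0.1984), np.int64(196)]
top tray T [array([ 0.5396, -0.1349,  0.068 , -0.2223]), np.float64(0.2006), np.int64(105)] blue [array([ 0.4962, -0.3238,  0.    ,  0.0783]), np.float64(0.3992), np.int64(142)]
TSz [array([ 0.5438, -0.1343,  0.0772, -0.2106]), np.float64(0.3002), np.int64(242)]
S -0.0705 dark bore px 57 offset 0.9 1.1
S -0.0235 dark bore px 56 offset -0.4 0.4
S 0.0235 dark bore px 48 offset 0.5 -1.0
S 0.0705 dark bore px 37 offset -0.1 0.1
T -0.0705 dark bore px 12 offset 1.8 0.7
T -0.0235 dark bore px 10 offset 0.2 0.5
T 0.0235 dark bore px 9 offset 0.3 -0.1
T 0.0705 dark bore px 4 offset 0.5 0.5
```

All four bores show in the blue tray's pockets at the seated height in both views. The stack rose another 28.7 mm against the 28 mm expected, and the gripper is clear. Handing in.

```bash
python3 -c "
from bench import robot;print(robot.close_job())"
```

```text
the job is handed in; nothing more can be done
None
```

The blue tray now holds a brass fitting in each of its four pockets, and both emptied orange trays are nested on the base tray; I handed the job in at about 40 s of the 72 s, and the hand-in gave no pass/fail verdict.

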